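# Mark the tired spring rest

## Task

One of the three sprung rests that carry a violin plate for carving has a tired spring. With the fingertips, press each of the three round pads down about a centimetre to find the softest, and only then push the tag of that softest rest fully down to its stop, leaving the other two tags up. Only press: do not pull up or lift anything, and leave the other things on the bench where they are.

Things in the scene. Friction and masses are not known exactly. Their poses are not given: they have to be found in the camera images.
- rest_a: One of three sprung rests that look alike, in any order, each screwed to the bench: wooden block 118 x 86 x 22 mm with a round sprung pad, a push tag and a rider on a post. Origin on the bench, mid-length; own x runs from tag to pad, y to the post, z up. Pad axis at x = 22, y = 0 mm; tag at x = -36, y = 0; post at x = 22, y = 34, 52 mm high.
- rest_b: One of three sprung rests that look alike, in any order, each screwed to the bench: wooden block 118 x 86 x 22 mm with a round sprung pad, a push tag and a rider on a post. Origin on the bench, mid-length; own x runs from tag to pad, y to the post, z up. Pad axis at x = 22, y = 0 mm; tag at x = -36, y = 0; post at x = 22, y = 34, 52 mm high.
- rest_c: One of three sprung rests that look alike, in any order, each screwed to the bench: wooden block 118 x 86 x 22 mm with a round sprung pad, a push tag and a rider on a post. Origin on the bench, mid-length; own x runs from tag to pad, y to the post, z up. Pad axis at x = 22, y = 0 mm; tag at x = -36, y = 0; post at x = 22, y = 34, 52 mm high.
- pad_a_top (a point): Centre of the cork top of the round pad (42 mm across) of rest_a, 70 mm above the bench when up; it moves down with the pad.
- pad_a (a joint): How far the pad of rest_a is pressed down, m: 0 up (it springs back), 0.020 stop. Force grows evenly with the depth; to press 10 mm takes between 3 and 12 N and the softest takes about half of the next or less.
- rider_a (a joint): Rider of rest_a, a dark wooden ring 13 mm across and 6 mm high on the post beside the pad. The pad's brass arm pushes it down and it stays at the deepest point reached: value in m, 0 at the start, 0.020 at most. It drags with 0.4 N. A pad counts as pressed when its rider has gone down over 6 mm.
- tag_a_top (a point): Centre of the top of the push tag of rest_a: an upright wooden tablet 10 mm (rest's x) x 24 mm (rest's y) x 20 mm high with a brass rivet, on a brass stem; top about 66 mm above the bench when up and 50 mm when fully down.
- tag_a (a joint): How far the tag of rest_a is pushed down, m: starts within 2 mm of 0, 0.016 fully down at a firm stop; can be pulled up to -0.006. It stays where it is left and takes about 2.5 N to move.
- pad_b_top (a point): Centre of the cork top of the round pad (42 mm across) of rest_b, 70 mm above the bench when up; it moves down with the pad.
- pad_b (a joint): How far the pad of rest_b is pressed down, m: 0 up (it springs back), 0.020 stop. Force grows evenly with the depth; to press 10 mm takes between 3 and 12 N and the softest takes about half of the next or less.
- rider_b (a joint): Rider of rest_b, a dark wooden ring 13 mm across and 6 mm high on the post beside the pad. The pad's brass arm pushes it down and it stays at the deepest point reached: value in m, 0 at the start, 0.020 at most. It drags with 0.4 N. A pad counts as pressed when its rider has gone down over 6 mm.
- tag_b_top (a point): Centre of the top of the push tag of rest_b: an upright wooden tablet 10 mm (rest's x) x 24 mm (rest's y) x 20 mm high with a brass rivet, on a brass stem; top about 66 mm above the bench when up and 50 mm when fully down.
- tag_b (a joint): How far the tag of rest_b is pushed down, m: starts within 2 mm of 0, 0.016 fully down at a firm stop; can be pulled up to -0.006. It stays where it is left and takes about 2.5 N to move.
- pad_c_top (a point): Centre of the cork top of the round pad (42 mm across) of rest_c, 70 mm above the bench when up; it moves down with the pad.
- pad_c (a joint): How far the pad of rest_c is pressed down, m: 0 up (it springs back), 0.020 stop. Force grows evenly with the depth; to press 10 mm takes between 3 and 12 N and the softest takes about half of the next or less.
- rider_c (a joint): Rider of rest_c, a dark wooden ring 13 mm across and 6 mm high on the post beside the pad. The pad's brass arm pushes it down and it stays at the deepest point reached: value in m, 0 at the start, 0.020 at most. It drags with 0.4 N. A pad counts as pressed when its rider has gone down over 6 mm.
- tag_c_top (a point): Centre of the top of the push tag of rest_c: an upright wooden tablet 10 mm (rest's x) x 24 mm (rest's y) x 20 mm high with a brass rivet, on a brass stem; top about 66 mm above the bench when up and 50 mm when fully down.
- tag_c (a joint): How far the tag of rest_c is pushed down, m: starts within 2 mm of 0, 0.016 fully down at a firm stop; can be pulled up to -0.006. It stays where it is left and takes about 2.5 N to move.
- brass_plane: Bystander, loose: small brass finger plane 29 x 60 x 31 mm; origin at the centre of its underside. Not part of the job.
- cork_block: Bystander, loose: cork sanding block 46 x 90 x 27 mm; origin at the centre of its underside. Not part of the job.
- spool: Bystander, loose: turned wooden spool clamp with a wing nut, standing, 35 mm across, 68 mm high; origin at the centre of its underside. Not part of the job.
- bridge: Bystander, loose: maple bridge blank lying flat, 33 x 41 x 8 mm; origin at the centre of its underside. Not part of the job.

How it is judged:
By the outcome, as a careful person would: the job done as asked, in the order asked, and still so for the second after the job is handed in, with the robot touching nothing.
It also fails if it takes over 42 s, if anything falls off the work surface, if the arm or the gripper's body presses on something with over 40 N, if the wrist force passes 120 N, or if a joint passes its speed limit or range.

## Robot

A 7-joint arm with a two-finger parallel gripper is mounted at the origin on the work surface; the furniture and walls round the work are solid. World frame = base frame: x ahead of the robot, y to its left, z up, the work surface at z = 0. Lengths are in m, angles in rad, forces in N, time in s.
With the tool pointing down it reaches from about 0.425 to 0.875 m from the base axis. Payload 9.9 kg.
Tool frame: the origin (TCP) lies midway between the tips of the shut fingers; the grasp point (between the pads) lies 19 mm behind it; z points along the fingers, x is the direction in which the jaws open and shut, and the axes are right-handed (so a half turn about z gives the same grasp; the last joint's range is limited). The gripper opens to 85 mm and grips with 20 to 120 N. Pads are 22 mm wide; open, the fingers measure 114 mm over their backs; the gripper's body (76 mm by 85 mm) begins 54 mm behind the grasp point. The pads swing forward as they close: fully open they stand 13 mm farther back than shut.
Start: joints at [1.027, 0.576, 0.025, 1.437, -0.015, 1.129, -0.057], TCP at [0.3, -0.605, 0.231] pointing down, gripper open.
Joint ranges: [-2.76, 2.76], [-0.34, 2.15], [-1.52, 1.57], [0.19, 2.46], [-1.09, 4.23], [0.17, 1.99], [-2.82, 2.82]. Speed limits (rad/s): [2.22, 2.22, 3.01, 3.01, 3.14, 3.14, 3.14].

## Interface

Orientations are given as [roll, pitch, yaw] about the fixed x, y, z axes, in that order (R = Rz(yaw) Ry(pitch) Rx(roll)).
In Python, from plant import manip gives the robot as it stands. The module is installed in compiled form; this text tells all that it offers.
- The arm moves only by the tool apply_moves, never from a script. Its argument "series" is a list of rows, each an object with "linear": the shift along the world's x, y, z in m, a list of three; "spin": the turn about the world's z in rad. A call has 1 to 20 rows; each row shifts and turns the commanded pose from where the row before left it; what a row does not reach is not made up. A row lasts 1/10 s, in which the tool goes at most 50 mm and 8.59 degrees, less where a joint would pass 70% of its speed; a pose out of reach is approached as far as the arm can. A call is refused whole if a number of a shift passes 0.05 or a number of a turn 0.15, either way. A call with a gripper value outside its range is refused whole. "grip" is the opening, from 0 (shut) to 1 (fully open), set as the call begins (left out, the last holds). The fingers move at their own pace and stop on an object; the grip force is fixed at half the most. Time passes only in rows, so rows that do not move let the fingers close. It gives the time, the measured TCP pose, the force and the opening at its end, in the units of the state.
- manip.observe(): the state, without advancing time (a new reading comes with each control period).
- manip.read_camera(name): name is "scene" or "top" or "wrist"; returns a dict with "color" (480x640x3 uint8, red, green, blue), "mtx" (3x3 intrinsics, pixels), "camera_from_world" (4x4, takes a point from world to camera coordinates); the wrist camera has in their place "mount" (4x4, takes a point from camera to tool coordinates, whose origin is the TCP and whose axes are the tool frame's). Camera axes: x right, y down, z forward; pixel columns grow to the right and rows downward; lengths in m; the calibration is good to about 2 mm. A picture is of the moment at which its call begins: read the wrist's pose just before it. There is no depth.
- manip.finish_job(): hands the job in, once; it reports no verdict.
Trained networks look in the newest picture that a camera, given by its name, has taken for a name from the list of things; names that differ only in an ending like _2 or _b are one class to them, and where a whole thing is asked for, a point or a joint stands for the part that bears it (a point fixed in the world has none). Each returns a list of dicts, best first, with "confidence" (0 to 1); they miss things now and then, are a little off and sometimes report something else, mostly with a low value. They report only what shows in the picture. A call takes as long as a camera call.
- manip.outline_of(camera, label): "region" (480x640 bool, what is visible of it).
- manip.pinpoint(camera, label): "point" ([x, y, z] in m, in world coordinates, good to about 4 mm: a listed point, or the origin of a listed thing).
The state is a dict: "time_s": time; "qpos": joint angles; "joint_vel": joint speeds; "tau": joint torques, N m; "eef_pos": TCP position; "ee_rot": TCP orientation; "ft_force": force on the tool from outside, world axes, zero at the start; "moment": the same for the moment, N m; "width": finger opening in m.
Only numpy, scipy, OpenCV 4.12 (cv2) and the standard library are available. Lean on these libraries where they do the work, as an engineer would, in place of code of your own. Each camera call takes 0.05 s, during which the arm holds its last target. There are 200 camera calls.

## Working session

There is one attempt and no reset: what is moved stays moved. The work goes in short steps, Python scripts to look and compute and a tool call to move; the robot and the scene stay as the last step left them, time stands still between calls to the robot, and variables do not carry over. Pictures are saved under pics/ and viewed, about 8 in all and at most 12, crops included, and the job is handed in when it is done.

Besides the shell and the picture viewer there is one more tool, called after "Call:" as name(argument=value, ...) on one line, values as JSON. apply_moves: Moves the arm, as the interface text tells. Its arguments: {"type":"object","properties":{"series":{"type":"array"},"grip":{"type":"number"}},"required":["series"]}

```bash
mkdir -p pics; python3 - <<'E'
from plant import manip
import cv2,numpy as np
s=manip.observe();print(s['time_s'],s['eef_pos'],s['ee_rot'],s['width'],s['ft_force'])
for c in("top","scene"):
    d=manip.read_camera(c);cv2.imwrite(f"pics/{c}.png",d['color'][...,::-1])
    for l in("pad_a_top","tag_a_top","rest_a","spool","cork_block","brass_plane","bridge"):
        for p in manip.pinpoint(c,l):print(c,l,np.round(p['point'],3),round(p['confidence'],2))
E
```

```text
0.0 [ 0.29935092 -0.60447451  0.23040891] [ 3.14151324e+00  1.70256337e-03 -1.11097809e+00] 0.08549001281800211 [-0.23086246  0.38715589 -0.26346916]
top pad_a_top [ 0.546 -0.132  0.071] 0.63
top tag_a_top [ 0.378  0.064 -0.002] 0.68
top tag_a_top [ 0.494 -0.154  0.063] 0.45
top rest_a [ 0.524 -0.138  0.002] 0.84
top rest_a [ 0.515 -0.314  0.001] 0.77
top rest_a [ 0.553  0.06  -0.   ] 0.7
top spool [ 0.713 -0.011 -0.   ] 0.56
top cork_block [ 0.384 -0.068 -0.002] 0.88
top brass_plane [ 0.384  0.064 -0.002] 0.74
top bridge [ 0.727 -0.068  0.   ] 0.9
scene pad_a_top [ 0.551 -0.133  0.07 ] 0.96
scene pad_a_top [ 0.726 -0.064 -0.   ] 0.18
scene pad_a_top [0.516 0.045 0.067] 0.16
scene rest_a [ 0.525 -0.139  0.004] 0.84
scene rest_a [ 0.549  0.056 -0.002] 0.69
scene spool [ 0.55   0.057 -0.   ] 0.69
scene spool [ 0.711 -0.007 -0.006] 0.66
scene cork_block [ 0.378 -0.069  0.001] 0.86
scene cork_block [ 0.525 -0.138  0.004] 0.35
scene brass_plane [0.383 0.062 0.   ] 0.95
scene bridge [ 0.725 -0.062 -0.002] 0.57
```

View pics/top.png

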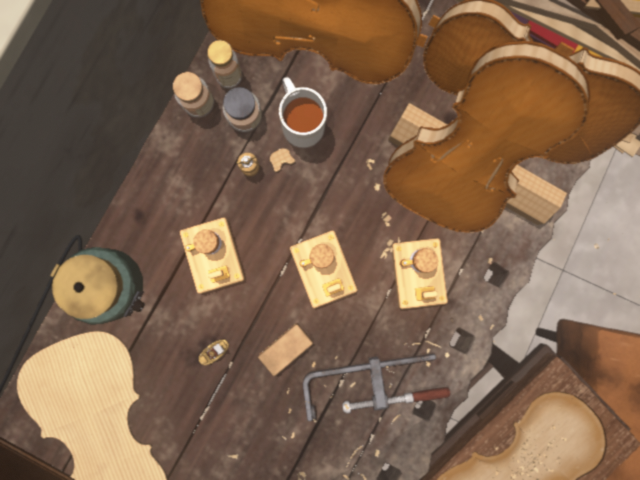

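View pics/scene.png

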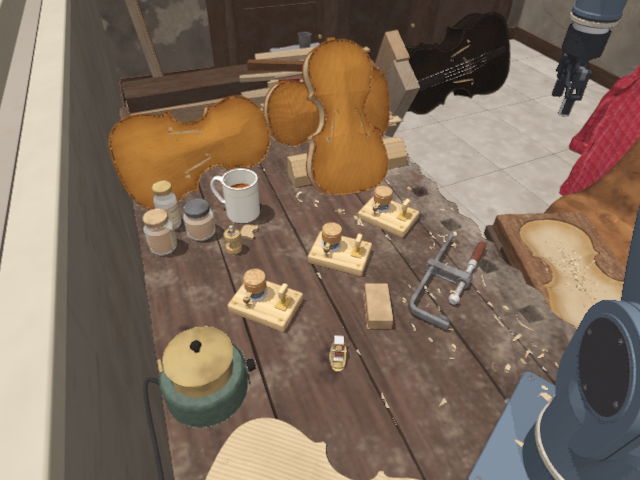

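```bash
cat > h.py <<'E'
import numpy as np,cv2
def back(d,uv,z):
    T=np.linalg.inv(d['camera_from_world']);r=T[:3,:3]@np.linalg.inv(d['mtx'])@[*uv,1];o=T[:3,3]
    return o+r*(z-o[2])/r[2]
def proj(d,p):
    q=d['camera_from_world']@[*p,1];q=d['mtx']@q[:3];return q[:2]/q[2]
E
python3 - <<'E'
from plant import manip
from h import *
d=manip.read_camera("top");im=d['color'][...,::-1].copy()
big=cv2.resize(im[205:325,170:460],None,fx=2.75,fy=2.75,interpolation=cv2.INTER_CUBIC)
P={}
for i,r in enumerate(manip.outline_of("top","rest_a")):
    m=r['region'];ys,xs=np.nonzero(m)
    # rectify onto z=22mm block top: yellow bright wood
    w=np.array([back(d,(x,y),.022)[:2] for x,y in zip(xs,ys)],np.float32)
    (c,s,a)=cv2.minAreaRect(w);print(i,round(r['confidence'],2),np.round(c,4),np.round(s,3),round(a,1),(int(xs.mean()),int(ys.mean())))
for n,pd,tg in(("L",(206,236),(219,270)),("M",(321,253),(332,280)),("R",(425,256),(429,291))):
    p=back(d,pd,.07);t=back(d,tg,.066);v=p-t;print(n,np.round(p,4),np.round(t,4),np.linalg.norm(v[:2]),np.degrees(np.arctan2(v[1],v[0])))
cv2.imwrite("pics/crop.png",big)
E
```

```text
0 0.98 [0.5526 0.0604] [0.117 0.087] 15.5 (211, 254)
1 0.69 [ 0.5238 -0.1363] [0.118 0.086] 19.8 (322, 268)
L [0.5826 0.0605 0.07  ] [0.525  0.0401 0.066 ] 0.06115147358576272 19.50411721883028
M [ 0.5503 -0.1326  0.07  ] [ 0.5043 -0.1504  0.066 ] 0.0492822610677124 21.182561634956123
R [ 0.5418 -0.3085  0.07  ] [ 0.4824 -0.3146  0.066 ] 0.059712454263359915 5.852577261934248
```

View pics/crop.png

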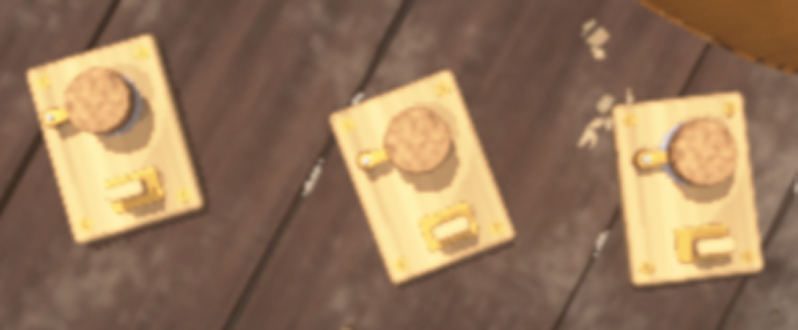

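```bash
python3 - <<'E'
from plant import manip
from h import *
d=manip.read_camera("top")
o=np.array([170,205])
for n,pd,tg in(("L",(99,100),(128,188)),("M",(418,139),(451,229)),("R",(702,151),(713,244))):
    p=back(d,o+np.array(pd)/2.75,.07);t=back(d,o+np.array(tg)/2.75,.066);v=p-t;print(n,np.round(p,4),np.round(t,4),np.linalg.norm(v[:2]),np.degrees(np.arctan2(v[1],v[0])))
C=[back(d,o+np.array(q)/2.75,.022)[:2] for q in((614,106),(741,94),(762,269),(634,286))]
c,s,a=cv2.minAreaRect(np.array(C,np.float32));print("R block",c,s,a)
for r in manip.outline_of("top","rest_c"):
    ys,xs=np.nonzero(r['region']);print(xs.mean(),cv2.minAreaRect(np.array([back(d,q,.022)[:2] for q in zip(xs,ys)],np.float32)))
E
```

```text
L [0.5736 0.0606 0.07  ] [0.5194 0.0443 0.066 ] 0.05659626035013851 16.76204305613591
M [ 0.5459 -0.1342  0.07  ] [ 0.4903 -0.1535  0.066 ] 0.05891479965187962 19.124501115847885
R [ 0.5352 -0.3088  0.07  ] [ 0.4778 -0.3149  0.066 ] 0.05773040504232336 6.107641692546066
R block (0.511299192905426, -0.30964457988739014) (0.11689537763595581, 0.083673395216465) 4.9362473487854
322.9325095057034 ((0.5239548683166504, -0.1371964067220688), (0.11803074181079865, 0.08690730482339859), 19.982725143432617)
418.39081537019683 ((0.5124026536941528, -0.3066257834434509), (0.11748946458101273, 0.08784673362970352), 5.317666530609131)
211.59733333333332 ((0.5520150065422058, 0.059825435280799866), (0.11966013163328171, 0.09029796719551086), 15.536662101745605)
```

Call:
apply_moves(series=[{"linear": [0.0295,0.037,0],"spin": 0},{"linear": [0.0295,0.037,0],"spin": 0},{"linear": [0.0295,0.037,0],"spin": 0},{"linear": [0.0295,0.037,0],"spin": 0},{"linear": [0.0295,0.037,0],"spin": 0},{"linear": [0.0295,0.037,0],"spin": 0},{"linear": [0.0295,0.037,0],"spin": 0},{"linear": [0.0295,0.037,0],"spin": 0},{"linear": [0,0,-0.04],"spin": 0},{"linear": [0,0,-0.04],"spin": 0},{"linear": [0,0,-0.03],"spin": 0},{"linear": [0,0,0],"spin": 0},{"linear": [0,0,0],"spin": 0}], grip=0)

```text
time_s: 2.3
eef_pos: [0.5357, -0.3091, 0.1218]
ee_rot: [3.141, 0.0, -1.111]
ft_force: [-0.2, 0.6, 0.4]
width: 0.0001
```

Call:
apply_moves(series=[{"linear": [0,0,-0.02],"spin": 0},{"linear": [0,0,-0.02],"spin": 0},{"linear": [0,0,-0.005],"spin": 0},{"linear": [0,0,0],"spin": 0},{"linear": [0,0,0],"spin": 0}])

```text
time_s: 2.8
eef_pos: [0.5364, -0.3095, 0.078]
ee_rot: [-3.14, -0.002, -1.111]
ft_force: [0.5, 0.8, 0.3]
width: 0.0
```

Call:
apply_moves(series=[{"linear": [0,0,-0.003],"spin": 0},{"linear": [0,0,-0.003],"spin": 0},{"linear": [0,0,-0.003],"spin": 0},{"linear": [0,0,-0.003],"spin": 0},{"linear": [0,0,-0.003],"spin": 0},{"linear": [0,0,0],"spin": 0},{"linear": [0,0,0],"spin": 0},{"linear": [0,0,0],"spin": 0}])

```text
time_s: 3.6
eef_pos: [0.5358, -0.309, 0.0615]
ee_rot: [-3.141, -0.0, -1.111]
ft_force: [1.6, 0.2, 3.3]
width: -0.0001
```

Call:
apply_moves(series=[{"linear": [0,0,-0.002],"spin": 0},{"linear": [0,0,0],"spin": 0},{"linear": [0,0,0],"spin": 0},{"linear": [0,0,0],"spin": 0}])

```text
time_s: 4.0
eef_pos: [0.5357, -0.309, 0.0594]
ee_rot: [-3.141, -0.0, -1.111]
ft_force: [1.2, -1.5, 2.5]
width: -0.0
```

```bash
python3 - <<'E'
from plant import manip
from h import *
f=[]
for i in range(3):
    d=manip.read_camera("wrist");s=manip.observe();f.append(s['ft_force'])
print(s['eef_pos'],np.mean(f,0))
s0=manip.read_camera("scene")['color'][130:290,280:480,::-1]
s0=cv2.resize(s0,None,fx=3,fy=3)
cv2.imwrite("pics/press.png",s0)
E
```

```text
[ 0.53572917 -0.30892383  0.05936814] [ 1.86586747 -1.26042925  3.06166527]
```

View pics/press.png

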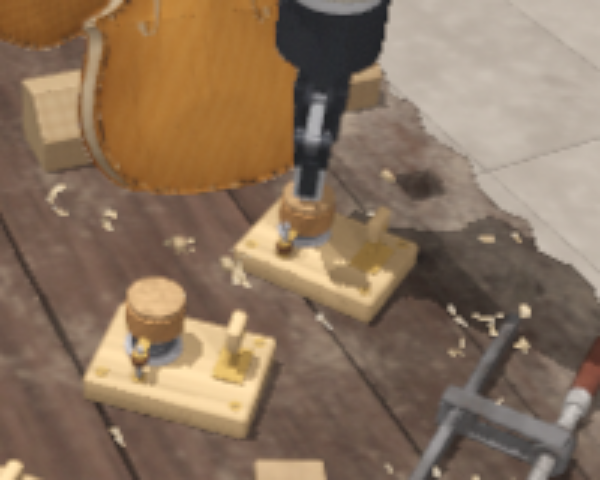

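Call:
apply_moves(series=[{"linear": [0,0,0.025],"spin": 0},{"linear": [0,0,0.025],"spin": 0},{"linear": [0.0025,0.044,0],"spin": 0},{"linear": [0.0025,0.044,0],"spin": 0},{"linear": [0.0025,0.044,0],"spin": 0},{"linear": [0.0025,0.044,0],"spin": 0},{"linear": [0,0,0],"spin": 0},{"linear": [0,0,-0.02],"spin": 0},{"linear": [0,0,-0.015],"spin": 0},{"linear": [0,0,0],"spin": 0},{"linear": [0,0,0],"spin": 0}])

```text
time_s: 5.3
eef_pos: [0.5449, -0.1332, 0.0741]
ee_rot: [3.14, 0.001, -1.111]
ft_force: [0.5, 0.1, -0.8]
width: 0.0
```

Call:
apply_moves(series=[{"linear": [0,0,-0.003],"spin": 0},{"linear": [0,0,-0.003],"spin": 0},{"linear": [0,0,-0.003],"spin": 0},{"linear": [0,0,-0.003],"spin": 0},{"linear": [0,0,-0.003],"spin": 0},{"linear": [0,0,0],"spin": 0},{"linear": [0,0,0],"spin": 0},{"linear": [0,0,0],"spin": 0}])

```text
time_s: 6.1
eef_pos: [0.546, -0.1332, 0.0602]
ee_rot: [-3.141, -0.001, -1.111]
ft_force: [-2.9, 0.0, 10.5]
width: -0.0003
```

```bash
cat > f.py <<'E'
from plant import manip
from h import *
f=[]
for i in range(6):
    d=manip.read_camera("wrist");s=manip.observe();f.append(s['ft_force'])
print(s['time_s'],s['eef_pos'],np.mean(f,0),np.std(f,0))
E
python3 f.py
```

```text
6.4 [ 0.5460072  -0.13324612  0.06020163] [-1.9576207  -0.33269741 10.549329  ] [0.41910776 0.48229289 0.5005707 ]
```

Call:
apply_moves(series=[{"linear": [0,0,0.025],"spin": 0},{"linear": [0,0,0.025],"spin": 0},{"linear": [0.007,0.0487,0],"spin": 0},{"linear": [0.007,0.0487,0],"spin": 0},{"linear": [0.007,0.0487,0],"spin": 0},{"linear": [0.007,0.0487,0],"spin": 0},{"linear": [0,0,0],"spin": 0},{"linear": [0,0,-0.02],"spin": 0},{"linear": [0,0,-0.015],"spin": 0},{"linear": [0,0,0],"spin": 0},{"linear": [0,0,0],"spin": 0}])

```text
time_s: 7.5
eef_pos: [0.5734, 0.0617, 0.0744]
ee_rot: [3.141, 0.0, -1.111]
ft_force: [0.2, 0.7, 0.5]
width: -0.0
```

Call:
apply_moves(series=[{"linear": [0,0,-0.003],"spin": 0},{"linear": [0,0,-0.003],"spin": 0},{"linear": [0,0,-0.003],"spin": 0},{"linear": [0,0,-0.003],"spin": 0},{"linear": [0,0,-0.003],"spin": 0},{"linear": [0,0,0],"spin": 0},{"linear": [0,0,0],"spin": 0},{"linear": [0,0,0],"spin": 0}])

```text
time_s: 8.3
eef_pos: [0.5742, 0.0618, 0.0597]
ee_rot: [-3.14, -0.001, -1.111]
ft_force: [0.2, -0.3, 5.9]
width: -0.0001
```

```bash
python3 f.py
```

```text
8.6 [0.57420058 0.06179939 0.05976314] [ 0.16505596 -0.60241278  6.37307158] [0.57799396 0.33691077 0.4082368 ]
```

Call:
apply_moves(series=[{"linear": [0,0,0.03],"spin": 0},{"linear": [0,0,0.03],"spin": 0},{"linear": [0,0,0.03],"spin": 0},{"linear": [-0.012,-0.0467,0],"spin": 0},{"linear": [-0.012,-0.0467,0],"spin": 0},{"linear": [-0.012,-0.0467,0],"spin": 0},{"linear": [-0.012,-0.0467,0],"spin": 0},{"linear": [-0.012,-0.0467,0],"spin": 0},{"linear": [-0.012,-0.0467,0],"spin": 0},{"linear": [-0.012,-0.0467,0],"spin": 0},{"linear": [-0.012,-0.0467,0],"spin": 0},{"linear": [0,0,0],"spin": 0},{"linear": [0,0,0],"spin": 0},{"linear": [0,0,0],"spin": 0}])

```text
time_s: 10.0
eef_pos: [0.4779, -0.3103, 0.149]
ee_rot: [-3.141, 0.001, -1.11]
ft_force: [0.2, -0.1, -0.7]
width: -0.0003
```

```bash
python3 - <<'E'
from plant import manip
from h import *
from scipy.spatial.transform import Rotation as R
s=manip.observe();d=manip.read_camera("wrist")
T=np.eye(4);T[:3,:3]=R.from_euler('xyz',s['ee_rot']).as_matrix();T[:3,3]=s['eef_pos']
d['camera_from_world']=np.linalg.inv(T@d['mount']);print(s['eef_pos'])
im=d['color'][...,::-1].copy()
for p in((.477,-.3125,.066),(.535,-.308,.07),(*s['eef_pos'][:2],.066)):
    q=proj(d,p);print(p,q);cv2.drawMarker(im,tuple(int(v) for v in q),(255,0,0),0,14,1)
for p in manip.pinpoint("wrist","tag_a_top")+manip.pinpoint("wrist","pad_a_top"):print(p)
np.savez("w.npz",mtx=d['mtx'],camera_from_world=d['camera_from_world'])
cv2.imwrite("pics/wrist.png",im)
E
```

```text
[ 0.4778707  -0.3103314   0.14896712]
(0.477, -0.3125, 0.066) [319.77367598 250.50413017]
(0.535, -0.308, 0.07) [353.71495925 173.95863652]
(np.float64(0.47787070465668796), np.float64(-0.3103314041337301), 0.066) [317.58094621 248.17026094]
{'point': [0.4929, -0.1537, 0.0624], 'confidence': 0.79}
{'point': [0.5462, -0.1366, 0.0756], 'confidence': 0.71}
```

View pics/wrist.png

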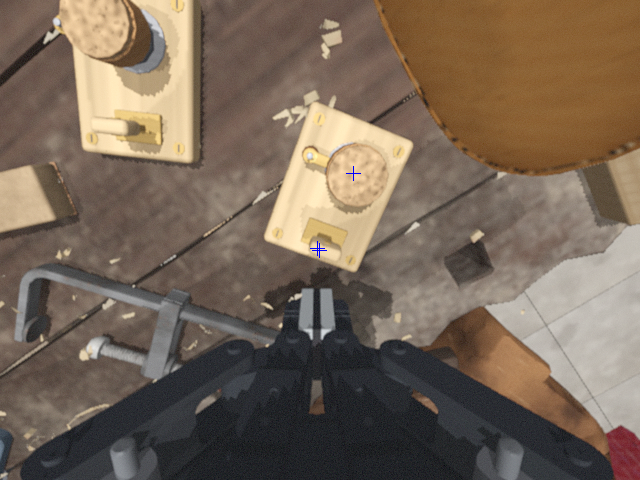

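```bash
python3 - <<'E'
from h import *
d=dict(np.load("w.npz"))
for q,z in(((325,247),.066),((311,240),.066),((340,255),.066),((357,175),.07)):print(q,back(d,q,z))
E
```

```text
(325, 247) [ 0.48098431 -0.31462794  0.066     ]
(311, 240) [ 0.48123082 -0.30350191  0.066     ]
(340, 255) [ 0.48038177 -0.32688787  0.066     ]
(357, 175) [ 0.5353617  -0.31022401  0.07      ]
```

Call:
apply_moves(series=[{"linear": [0.0015,-0.0035,-0.03],"spin": 0},{"linear": [0,0,-0.03],"spin": 0},{"linear": [0,0,-0.015],"spin": 0},{"linear": [0,0,0],"spin": 0},{"linear": [0,0,-0.004],"spin": 0},{"linear": [0,0,-0.004],"spin": 0},{"linear": [0,0,-0.004],"spin": 0},{"linear": [0,0,-0.004],"spin": 0},{"linear": [0,0,0],"spin": 0},{"linear": [0,0,0],"spin": 0}])

```text
time_s: 11.15
eef_pos: [0.4788, -0.3152, 0.0583]
ee_rot: [3.141, 0.0, -1.111]
ft_force: [-0.6, 0.4, 0.9]
width: 0.0
```

Call:
apply_moves(series=[{"linear": [0,0,-0.003],"spin": 0},{"linear": [0,0,-0.003],"spin": 0},{"linear": [0,0,-0.002],"spin": 0},{"linear": [0,0,0],"spin": 0},{"linear": [0,0,0],"spin": 0},{"linear": [0,0,0],"spin": 0}])

```text
time_s: 11.75
eef_pos: [0.4789, -0.3153, 0.0502]
ee_rot: [3.141, 0.0, -1.111]
ft_force: [0.2, -0.7, 0.7]
width: -0.0001
```

Call:
apply_moves(series=[{"linear": [0,0,-0.002],"spin": 0},{"linear": [0,0,-0.001],"spin": 0},{"linear": [0,0,0],"spin": 0},{"linear": [0,0,0],"spin": 0}])

```text
time_s: 12.15
eef_pos: [0.479, -0.3154, 0.0498]
ee_rot: [-3.141, -0.001, -1.111]
ft_force: [-8.2, 4.2, 33.3]
width: -0.0003
```

```bash
python3 f.py; python3 - <<'E'
from plant import manip
from h import *
s0=manip.read_camera("scene")['color'][130:290,280:480,::-1]
cv2.imwrite("pics/tag.png",cv2.resize(s0,None,fx=3,fy=3))
E
```

```text
12.45 [ 0.47907199 -0.31539565  0.04976771] [-7.95212637  4.60825376 33.1369755 ] [0.31592041 0.38162784 0.36237262]
```

View pics/tag.png

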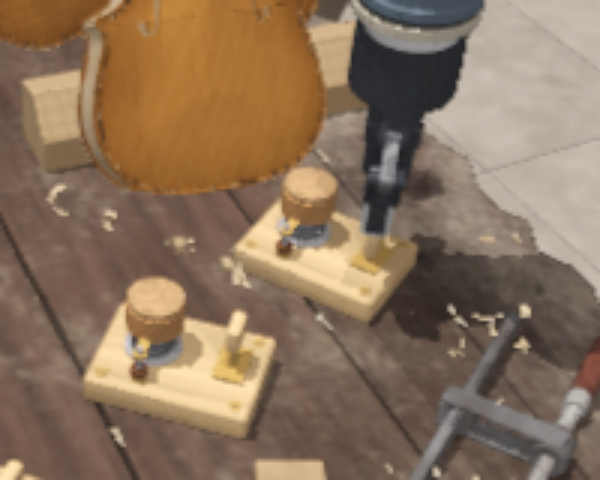

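Firm stop at z = 0.0498 with 33 N; the tag is seen sitting on its stop under the fingertips, and the riders of the middle and right rests are down. Retract straight up and check.

Call:
apply_moves(series=[{"linear": [0,0,0.02],"spin": 0},{"linear": [0,0,0.04],"spin": 0},{"linear": [0,0,0.04],"spin": 0},{"linear": [0,-0.04,0.04],"spin": 0},{"linear": [0,-0.04,0],"spin": 0},{"linear": [0,-0.04,0],"spin": 0},{"linear": [0,0,0],"spin": 0},{"linear": [0,0,0],"spin": 0}])

```text
time_s: 13.3
eef_pos: [0.4785, -0.4311, 0.1819]
ee_rot: [3.141, 0.001, -1.113]
ft_force: [0.3, 0.9, 0.2]
width: -0.0001
```

```bash
python3 - <<'E'
from plant import manip
from h import *
s0=manip.read_camera("scene")['color'][170:340,215:435,::-1]
cv2.imwrite("pics/end.png",cv2.resize(s0,None,fx=3.5,fy=3.5,interpolation=cv2.INTER_CUBIC))
print(manip.observe()['eef_pos'])
E
```

```text
[ 0.47899939 -0.42981502  0.18198912]
```

View pics/end.png

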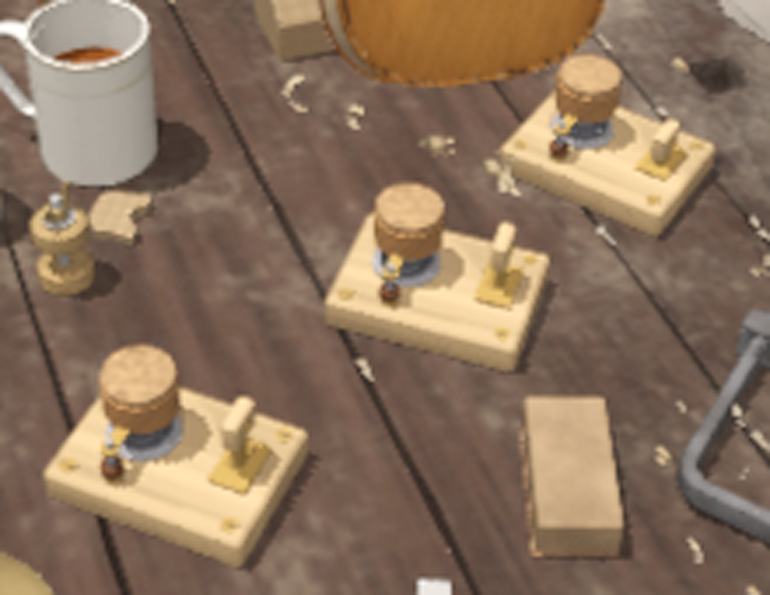

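The picture shows all three riders down at (112,467), (390,292) and (559,148). The right tag at (665,140) is fully down, the other two at (238,420) and (503,245) are up, and the bystanders haven't moved.

```bash
python3 -c "
from plant import manip
print(manip.finish_job())"
```

```text
the job is handed in; nothing more can be done
None
```

I pressed all three pads about 10 mm with the shut fingertips, then pushed the tag of the softest rest down to its stop and handed the job in at about 13 s.

| Rest | Force at about 10 mm (N) |
|---|---|
| Right (y ≈ -0.31) | 3.1 |
| Left (y ≈ +0.06) | 6.4 |
| Middle (y ≈ -0.13) | 10.5 |

- **Softest rest:** the right one, at about half the force of the next. Force readings scattered by about 0.5 N, which is small against these gaps.
- **Tag:** I pushed the right rest's tag until it met a firm stop. The fingertips were at z = 49.8 mm with 33 N on the wrist, against the 50 mm given for fully down.
- **Last picture:** all three riders were down, the right tag was down and the other two were up. The spool, bridge blank and cork block stood where they were. The brass plane was outside that crop, and the arm never went near it.
- **Disagreements:** my estimates of the right tag's position differed by 4–5 mm, so I corrected with a wrist picture before pressing. From there the network reported only the middle rest's tag and pad, so I measured the right tag in the picture myself.

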